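# Set the cheese cutter's portion gauge and bring the block up to it

## Task

Set the wire cheese cutter for tonight's portion: press down the middle of the portion gauge's thumb key to free its brake, keep it down while you push the gauge along its rail right up to the clamped stop, then let go so that the brake holds it there. Then push the block of cheese along the board until its end rests squarely against the gauge plate, with the gauge still at the stop. Use only the fingertips to press and push: pick nothing up, do not force the gauge along while its brake is on, and leave the other things where they are.

Things in the scene. Friction and masses are not known exactly. Their poses are not given: they have to be found in the camera images.
- cutter: Wire cheese cutter, fixed: white board on feet, own x -115 to +110 mm, y -200 to +245, top 30 mm above the table. Origin: on the table under the middle of the wire slot, a black line along x at y = 0. z up; y runs along the board, + from the cheese's side to the gauge's; x points away from the robot (yaw within 0.22 rad). A steel back fence, 14 mm high, runs along y, near face at x = +64.
- bow_pivot (a point): Pivot of the steel wire bow at the back of the board (cutter x +95 mm, y 0, 55 mm above the table). The bow is fixed, swung up and back in the plane y = 0: from here it rises to the end of its black handle at x +230, 248 mm above the table, 20 mm thick at most.
- gauge (a joint): The portion gauge's place on its rail, m: distance along the cutter's +y from the wire to the face of the gauge plate, 0 to 0.155; starts at 0.11 to 0.15. The steel rail runs along y at cutter x = -85 mm, top 52 mm above the table, y -8 to +233. With the key held down the gauge slides at about 2 N; with the key up its brake holds against 20 N and more.
- key (a joint): The gauge's thumb key, m downward: about 0 is up (brake on), 0.005 fully down. Sprung, it works the brake: the force to press it rises to about 7 N over the first 1.5 mm as the brake lets go, then to about 9 N fully down. The brake is free once the key is 2 mm down; press 3 mm or more to be clear. Let go, it springs up.
- key_top (a point): Middle of the floor of the thumb key's shallow well, the spot to press; 78 mm above the table with the key up. Moves with gauge and key. The black key is 60 mm along the rail, 34 mm wide, with a ridge 5 mm high and 6 mm thick across each end (well 48 mm long); a fingertip in the well may push on a ridge. It sits in an aluminium saddle 76 mm along the rail, 48 mm wide, top 70 mm above the table.
- gauge_end (a point): Middle of the saddle's end face that faces the cheese, the face that comes to rest against the stop: 38 mm from key_top along the cutter's -y, 58.5 mm above the table. Axes as the cutter.
- gauge_face (a point): On the face of the gauge plate that the cheese is to rest against, at the cutter's x = +24, 60 mm above the table, level in y with gauge_end. The steel plate is 5 mm thick, spans cutter x -61 to +60 mm and stands 33 to 75 mm above the table. Axes as the cutter.
- stop_face (a point): Middle of the face of the clamped stop that the gauge is to reach, 58.5 mm above the table, 30 to 65 mm from the wire in +y, always on the gauge's -y side. The stop is a steel block 40 mm wide, 20 mm along the rail, clamped immovably by an upright knurled brass screw (18 mm across, top 80 mm above the table). Axes as the cutter.
- cheese: Block of hard cheese with a brown rind, 60 mm wide (its x), 130 mm long (its y) and 60 mm high, 0.35 to 0.65 kg, loose, lying on the board near the back fence on the -y side of the wire, within 0.1 rad of straight. Origin: centre of its underside, 30 mm above the table. z up.
- cheese_end (a point): Centre of the cheese's end face that is to come against the gauge plate (its +y end), 30 mm above the board.
- cheese_back (a point): Centre of the cheese's other end face (its -y end), 30 mm above the board: the face to push.
- ring: Bystander: steel plating ring, 48 mm across, 38 mm high, standing on the board in front of the cheese. Origin: centre of its underside.
- tweezers: Bystander: steel plating tweezers, 210 mm long, 7 mm high, lying on the table in front of the cutter. Origin: near its middle, on the table; x along it.
- ramekin: Bystander: small white sauce bowl, 80 mm across, 42 mm high, on the table past the cutter's gauge end. Origin: centre of its underside.
- squeeze: Bystander: pale squeeze bottle, 54 mm across, 150 mm high, on the table on the left. Origin: centre of its underside.
- tin_a: Bystander: shallow round metal tin, 91 mm across, 21 mm high, on the table on the right. Origin: centre of its underside.
- tin_b: Bystander: the same kind of tin, standing on tin_a.
- mill: Bystander: wooden pepper mill, 54 mm across, 168 mm high, on the table on the right. Origin: centre of its underside.
Not all that is in view belongs to the job. Leave any black or green look-alike of the cheese alone.

How it is judged (in metres and radians):
On the way, in this order (a step that is already met when the one before it is completed fails the run):
1. the thumb key is pressed down, the gauge still away from the stop (value of joint key above 0.002 m and y of gauge_end in the frame of stop_face above 0.02 m), for 0.1 s.
2. the gauge is up against the stop and the key is let go, so that the brake is on (y of gauge_end in the frame of stop_face below 0.003 m and value of joint key below 0.001 m), for 0.3 s.
3. the cheese is pushed up against the gauge plate (y of cheese_end in the frame of gauge_face above -0.004 m), for 0.1 s.
At the end, for the whole second after the job is handed in: The gauge's saddle is within 3 mm of the stop with the key up (brake on); the cheese lies flat and at rest on the board with the middle of its end within 4 mm of the gauge plate, square to it within 0.06 rad, and within 25 mm sideways of the plate's marked point gauge_face (all of step 2 and y of cheese_end in the frame of gauge_face above -0.004 m and x of cheese_end in the frame of gauge_face between -0.025 and 0.025 m and angle between the y axis of cheese and the y axis of cutter, either way round below 0.06 rad and angle between cheese's own z axis and vertical below 0.08 rad and z of cheese in the frame of cutter below 0.036 m and linear speed of cheese below 0.01 m/s); the robot touches nothing.
It fails at once if the gauge is forced along with its brake on (value of joint key below 0.0005 m and (velocity of joint gauge below -0.03 m/s or velocity of joint gauge above 0.03 m/s)).
It fails at once if the cheese is lifted or tipped (z of cheese in the frame of cutter above 0.038 m or angle between cheese's own z axis and vertical above 0.2 rad).
It fails at once if a bystander is moved more than 20 mm (distance of any of ring, tweezers, ramekin, squeeze, tin_a, tin_b, mill from where it was at the start of the episode above 0.02 m).
It also fails if it takes over 54 s, if anything falls off the work surface, if the arm or the gripper's body presses on something with over 40 N, if the wrist force passes 120 N, or if a joint passes its speed limit or range.

## Robot

A 6-joint arm with a two-finger parallel gripper is mounted at the origin on the work surface. World frame = base frame: x ahead of the robot, y to its left, z up, the work surface at z = 0. Lengths are in m, angles in degrees, forces in N, time in s.
With the tool pointing down it reaches from about 0.35 to 0.875 m from the base axis. Payload 4.2 kg.
Tool frame: the origin (TCP) lies midway between the tips of the shut fingers; the grasp point (between the pads) lies 19 mm behind it; z points along the fingers, y is the line along which they close (so a half turn about z gives the same grasp; the last joint's range is limited). The gripper opens to 87 mm and grips with 3 to 60 N. Pads are 19 mm wide; open, the fingers measure 117 mm over their backs; the gripper's body (75 mm by 190 mm) begins 51 mm behind the grasp point.
Start: joints at [-61.501, 22.042, 0.453, 0, -68.411, -14.817], TCP at [0.148, -0.607, 0.223] pointing down, gripper open.
Joint ranges: [-179.83, 179.83], [-69.29, 118.12], [-61.27, 80.66], [-181.25, 117.63], [-171.15, -9.14], [-177.46, 177.46]. Speed limits (degrees/s): [159.86, 159.86, 180, 180, 180, 180].

## Interface

Orientations are given as [roll, pitch, yaw] about the fixed x, y, z axes, in that order (R = Rz(yaw) Ry(pitch) Rx(roll)).
In Python, from workcell import env gives the robot as it stands. The module is installed in compiled form; this text tells all that it offers. Calls block until the motion is done:
- env.goto(position, orientation): joint-space move of the TCP to a pose.
- env.move_straight(position, rotation=None, rate=0.15, force_limit=None): straight line of the TCP; rotation=None keeps the orientation; rate is the mean speed in m/s. With force_limit (N) it stops when the force on the tool has changed by that much, and returns True; else False.
- env.set_joints(angles): joint-space move.
- env.gripper_to(opening, grasp_force=None): opening from 0.0 (shut) to 1.0 (fully open); grasp_force is the grip in N (None keeps the last); returns when the fingers have stopped.
- env.dwell(seconds).
- env.inverse_kinematics(position, orientation): joint angles nearest the present ones, or None.
- env.read_state(): the state.
- env.grab_frame(name): name is "scene" or "top" or "wrist"; returns a dict with "image" (420x560x3 uint8, blue, green, red), "fx", "fy", "cx", "cy" (pixels), "position" and "orientation" of the camera in the world. Camera axes: x right, y up, looking along -z (the intrinsics and any distortion apply to the point x, -y, -z); pixel columns grow to the right and rows downward; lengths in m; the calibration is good to about 2 mm. The wrist camera is an equidistant fisheye: a pixel r from the principal point sees the ray r / f radians off the axis. A picture is of the moment at which its call begins. There is no depth.
A pose or a line that the arm cannot do raises env.Unreachable and nothing moves.
- env.close_job(): hands the job in; it is judged then, once.
Trained networks look in a picture, given as the dict that the camera call returned (one of the last four; its "shot" number tells which), for a name from the list of things; names that differ only in an ending like _2 or _b are one class to them, and where a whole thing is asked for, a point or a joint stands for the part that bears it (a point fixed in the world has none). Each returns a list of dicts, best first, with "score" (0 to 1); they miss things now and then, are a little off and sometimes report something else, mostly with a low value. They report only what shows in the picture. A call takes as long as a camera call. They do not tell look-alikes from the thing itself.
- env.search_frame(picture, thing): "xyz" ([x, y, z] in m, in world coordinates, good to about 4 mm: the middle of the surface that is visible of it).
- env.trace(picture, thing): "mask" (420x560 bool, what is visible of it).
The state is a dict: "clock": time; "joint_positions": joint angles; "qvel": joint speeds; "joint_torque": joint torques, N m; "position": TCP position; "tool_rot": TCP orientation; "force": force on the tool from outside, world axes, zero at the start; "wrist_torque": the same for the moment, N m; "opening": opening from 0.0 (shut) to 1.0 (fully open); "finger_force": force on a finger pad.
Only numpy, scipy, OpenCV 4.12 (cv2) and the standard library are available. Lean on these libraries where they do the work, as an engineer would, in place of code of your own. Each camera call takes 0.05 s, during which the arm holds its last target. There are 200 camera calls.

## Working session

There is one attempt and no reset: what is moved stays moved. The work goes in short steps, each a Python script; the robot and the scene stay as the last script left them, time stands still between calls to the robot, and variables do not carry over. Pictures are saved under pics/ and viewed, at most 10 in all, crops included, and the job is handed in when it is done.

```bash
mkdir -p pics; ls; cat > h.py <<'E'
from workcell import env
import numpy as np, cv2
from scipy.spatial.transform import Rotation as R
def snap(n,f=None):
    p=env.grab_frame(n); 
    if f: cv2.imwrite('pics/'+f,p['image'])
    return p
E
python3 - <<'E'
from h import *
s=env.read_state(); print(s['clock'],s['position'],s['tool_rot'],s['force'])
for n in ['scene','top']:
    p=snap(n,n+'1.png'); print(n,p['fx'],p['cx'],p['cy'],p['position'],p['orientation'])
    for t in ['cutter','bow_pivot','key_top','gauge_end','gauge_face','stop_face','cheese','cheese_end','cheese_back','ring','tweezers','ramekin','squeeze','tin_a','mill']:
        r=env.search_frame(p,t)
        print(t,[(np.round(d['xyz'],3).tolist(),round(d['score'],2)) for d in r[:3]])
print(env.read_state()['clock'])
E
```

```text
pics
0.0 [ 0.14771364 -0.60667194  0.22144705] [ 1.79873486e+02 -5.46623853e-03 -1.66329108e+02] [-0.59675537 -0.86418449 -0.16162731]
scene 382.0891384522639 274.5299312484156 201.4082954967214 [ 1.07093378 -0.22595012  0.83727086] [36.58594253  0.87633502 63.59972498]
cutter [([0.575, 0.027, 0.031], 0.67)]
bow_pivot [([0.575, 0.03, 0.029], 0.76)]
key_top [([0.481, 0.157, 0.084], 0.61)]
gauge_end [([0.508, 0.143, 0.069], 0.95)]
gauge_face [([0.502, 0.135, 0.066], 0.83)]
stop_face [([0.479, 0.02, 0.068], 0.49)]
cheese [([0.34, -0.321, 0.06], 0.96), ([0.81, -0.308, 0.064], 0.83)]
cheese_end [([0.342, -0.322, 0.059], 0.97), ([0.814, -0.306, 0.06], 0.96), ([0.586, -0.11, 0.088], 0.85)]
cheese_back [([0.587, -0.108, 0.095], 0.96), ([0.813, -0.306, 0.059], 0.96), ([0.34, -0.326, 0.061], 0.6)]
ring [([0.468, -0.115, 0.052], 0.65)]
tweezers [([0.384, -0.091, 0.003], 0.48)]
ramekin [([0.622, 0.326, 0.024], 0.63), ([0.403, 0.454, 0.078], 0.59)]
squeeze [([0.404, 0.457, 0.079], 0.73)]
tin_a [([0.587, -0.109, 0.089], 0.67), ([0.632, -0.411, 0.037], 0.6), ([0.67, -0.406, 0.019], 0.5)]
mill [([0.
[... 294 characters left out ...]
]
gauge_face [([0.485, 0.152, 0.072], 0.58)]
stop_face [([0.467, 0.021, 0.066], 0.57), ([0.464, -0.385, 0.123], 0.19)]
cheese [([0.557, -0.105, 0.089], 0.78), ([0.32, -0.32, 0.058], 0.78), ([0.788, -0.297, 0.059], 0.68)]
cheese_end [([0.789, -0.3, 0.06], 0.78), ([0.318, -0.319, 0.063], 0.74), ([0.56, -0.105, 0.091], 0.58)]
cheese_back [([0.56, -0.103, 0.091], 0.97), ([0.32, -0.321, 0.062], 0.93), ([0.788, -0.303, 0.064], 0.82)]
ring []
tweezers [([0.384, -0.096, 0.003], 0.62)]
ramekin [([0.644, 0.313, 0.02], 0.7)]
squeeze [([0.389, 0.455, 0.093], 0.62), ([0.489, 0.146, 0.076], 0.55)]
tin_a [([0.627, -0.411, 0.044], 0.77)]
mill [([0.463, -0.381, 0.121], 0.6), ([0.467, 0.02, 0.066], 0.54)]
1.6
```

View pics/scene1.png

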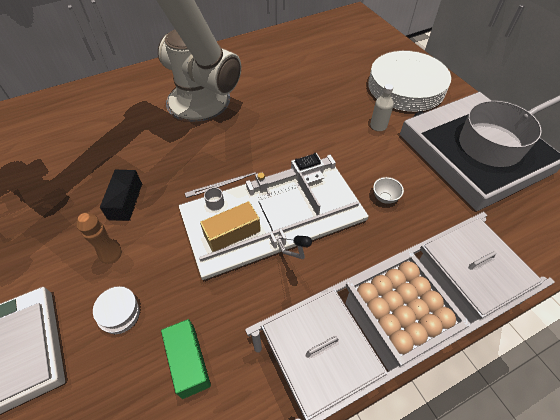

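View pics/top1.png

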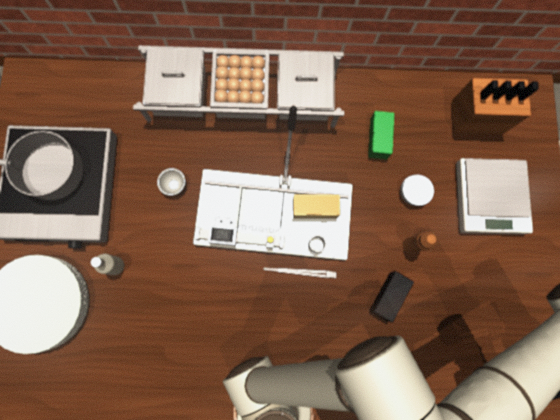

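```bash
cat >> h.py <<'E'
def unproj(p,u,v,z):
    "pinhole pixel(s) -> world at height z"
    d=np.stack([(np.asarray(u,float)-p['cx'])/p['fx'],-(np.asarray(v,float)-p['cy'])/p['fy'],-np.ones_like(np.asarray(u,float))],-1)
    d=R.from_euler('xyz',p['orientation'],degrees=True).apply(d.reshape(-1,3))
    c=np.array(p['position']); return c+d*((z-c[2])/d[:,2])[:,None]
def proj(p,X,fish=False):
    d=R.from_euler('xyz',p['orientation'],degrees=True).inv().apply(np.atleast_2d(X)-p['position'])
    x,y,z=d[:,0],-d[:,1],-d[:,2]
    if fish:
        r=np.hypot(x,y); k=np.arctan2(r,z)/np.maximum(r,1e-9)
    else: k=1/z
    return np.stack([p['cx']+p['fx']*x*k,p['cy']+p['fy']*y*k],-1)
E
python3 - <<'E'
from h import *
p=snap('top'); 
c=cv2.resize(p['image'][150:275,180:370],None,fx=4,fy=4,interpolation=cv2.INTER_CUBIC); cv2.imwrite('pics/topc.png',c)
W=unproj(p,[203,353,347,193],[170,184,260,246],.03);print(W.round(3))
for t in ['cutter','cheese','key_top']:
    r=env.trace(p,t)
    for d in r[:2]:
        m=d['mask'].astype(np.uint8); cs,_=cv2.findContours(m,0,2); q=np.vstack(cs)
        print(t,d['score'],m.sum(),cv2.minAreaRect(q),cv2.boundingRect(q))
E
```

```text
[[ 0.674  0.224  0.03 ]
 [ 0.644 -0.221  0.03 ]
 [ 0.419 -0.201  0.03 ]
 [ 0.448  0.241  0.03 ]]
cutter 0.79 10941 ((276.87847900390625, 179.02757263183594), (154.7285919189453, 148.91542053222656), 5.654420852661133) (193, 106, 159, 155)
cheese 0.93 1257 ((390.8000183105469, 295.9000244140625), (27.280029296875, 48.29906463623047), 26.56505012512207) (370, 272, 42, 50)
cheese 0.91 1172 ((315.4999694824219, 205.5), (46.99999237060547, 24.999996185302734), -0.0) (292, 193, 48, 26)
key_top 0.6 251 ((221.55740356445312, 234.3688507080078), (21.456972122192383, 12.222325325012207), 5.19442892074585) (211, 228, 22, 14)
```

View pics/topc.png

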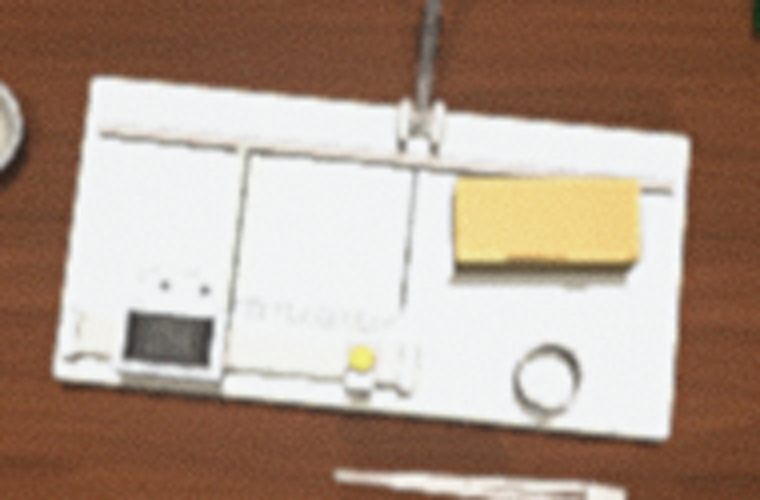

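```bash
cat > c.py <<'E'
import numpy as np
from h import *
def fit(L,W):
    L=np.array(L,float);W=np.array(W,float)[:,:2];a=L-L.mean(0);b=W-W.mean(0)
    th=np.arctan2((a[:,0]*b[:,1]-a[:,1]*b[:,0]).sum(),(a*b).sum()); M=np.array([[np.cos(th),-np.sin(th)],[np.sin(th),np.cos(th)]])
    return W.mean(0)-M@L.mean(0),np.degrees(th)
E
python3 - <<'E'
from c import *
p=snap('top')
U=np.array([(93,77),(690,137),(668,439),(54,380)])/4+[180,150]
W=unproj(p,U[:,0],U[:,1],.03)
o,th=fit([(.11,.245),(.11,-.2),(-.115,-.2),(-.115,.245)],W); print(o,th)
loc=lambda X:(np.atleast_2d(X)[:,:2]-o)@np.array([[np.cos(np.radians(th)),-np.sin(np.radians(th))],[np.sin(np.radians(th)),np.cos(np.radians(th))]])
print('resid',(loc(W)).round(4).tolist())
q=lambda pts,z:loc(unproj(p,*( (np.array(pts)/4+[180,150]).T),z)).round(4).tolist()
print('slot',q([(416,170),(403,308)],.03))
print('key corners',q([(126,311),(215,316),(211,367),(122,361)],.082))
print('cheese top',q([(455,178),(640,178),(637,262),(455,262)],.09))
print('plate top',q([(247,150),(240,240)],.075))
print('screw',q([(361,357)],.08),'ring',q([(548,380)],.05))
env.gripper_to(0.0)
k=o+np.array([[np.cos(np.radians(th)),-np.sin(np.radians(th))],[np.sin(np.radians(th)),np.cos(np.radians(th))]])@[-.085,.15]
print('keyw',k)
env.goto([k[0],k[1]-.02,.2],[180,0,180+th])
s=env.read_state();print(s['clock'],s['position'],s['tool_rot'],s['joint_positions'])
w=snap('wrist','w1.png');print(w['fx'],w['cx'],w['cy'],w['position'],w['orientation'])
for t in ['key_top','gauge_end','stop_face','gauge_face','cheese','cheese_back']:
    print(t,[(np.round(d['xyz'],4).tolist(),loc(d['xyz']).round(4).tolist(),round(d['score'],2)) for d in env.search_frame(w,t)[:2]])
E
```

```text
[ 0.5483677  -0.01205028] -4.265324048383665
resid [[0.1103, 0.2443], [0.1096, -0.1997], [-0.1145, -0.1981], [-0.1155, 0.2435]]
slot [[0.0642, -0.0001], [-0.0389, -0.0002]]
key corners [[-0.0681, 0.1913], [-0.0655, 0.1297], [-0.101, 0.1284], [-0.1029, 0.1898]]
cheese top [[0.0471, -0.0268], [0.0602, -0.1562], [0.0002, -0.1582], [-0.0125, -0.0321]]
plate top [[0.056, 0.1214], [-0.0092, 0.1191]]
screw [[-0.0836, 0.0263]] ring [[-0.0831, -0.107]]
keyw [0.4747594  0.14385616]
6.1917 [0.47492483 0.12338331 0.19999829] [-1.79992945e+02  4.66816089e-04  1.75688173e+02] [ 3.35728901e+01  1.00292365e+01 -1.98961017e+01  6.75518542e-03
 -6.00786259e+01 -1.27888087e+02]
325.19226210127806 276.365714000495 207.9662032163778 [0.40980049 0.12819499 0.36268757] [-1.39107159e+01  2.41737320e-03  8.56632613e+01]
key_top [([0.4791, 0.1576, 0.0744], [[-0.0817, 0.164]], 0.75)]
gauge_end [([0.4761, 0.1531, 0.0798], [[-0.0844, 0.1593]], 0.64)]
stop_face [([0.4659, 0.0243, 0.0677], [[-0.0849, 0.0301]], 0.94), ([0.4734, 0.1524, 0.0772], [[-0.087, 0.1584]], 0.71)]
gauge_face [([0.4761, 0.1507, 0.079], [[-0.0842, 0.1569]], 0.69)]
cheese [([0.5534, -0.0606, 0.0912], [[0.0086, -0.048]], 0.77)]
cheese_back [([0.5556, -0.0638, 0.0894], [[0.0111, -0.0511]], 0.63)]
```

View pics/w1.png

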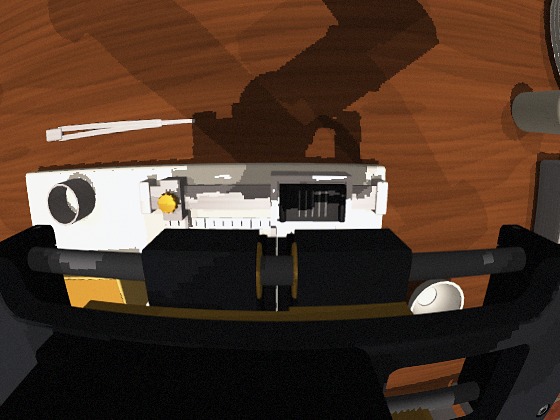

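```bash
cat >> c.py <<'E'
o=np.array([0.5483677,-0.01205028]);th=-4.265
M=np.array([[np.cos(np.radians(th)),-np.sin(np.radians(th))],[np.sin(np.radians(th)),np.cos(np.radians(th))]])
def wp(x,y,z): return [*(o+M@[x,y]),z]
def loc(X): return (np.asarray(X)[:2]-o)@M
def st(tag):
    s=env.read_state(); print(tag,round(s['clock'],2),loc(s['position']).round(4),round(s['position'][2],4),'Fc',(np.asarray(s['force'])[:2]@M).round(2),round(s['force'][2],2)); return s
E
python3 - <<'E'
from c import *
env.move_straight(wp(-.085,.1595,.095)); st('above')
print(env.move_straight(wp(-.085,.1595,.072),rate=.02,force_limit=4)); s=st('contact')
z=s['position'][2]
if .074<z<.081:
    env.move_straight(wp(-.085,.1595,.0738),rate=.02); env.dwell(.3); st('pressed')
    print(env.move_straight(wp(-.085,.130,.0738),rate=.03,force_limit=10)); st('moved')
    w=snap('wrist','w2.png')
    print([(loc(d['xyz']).round(4),round(d['score'],2)) for d in env.search_frame(w,'key_top')[:2]])
E
```

```text
above 7.42 [-0.0845  0.1598] 0.0956 Fc [-0.81  0.76] -0.69
True
contact 8.28 [-0.085   0.1594] 0.077 Fc [-2.56 -0.27] 7.01
pressed 8.86 [-0.085   0.1594] 0.0747 Fc [-2.49 -0.56] 7.36
False
moved 9.99 [-0.0851  0.1302] 0.0747 Fc [-3.14  0.95] 8.25
[(array([-0.0956,  0.1333]), 0.56)]
```

View pics/w2.png

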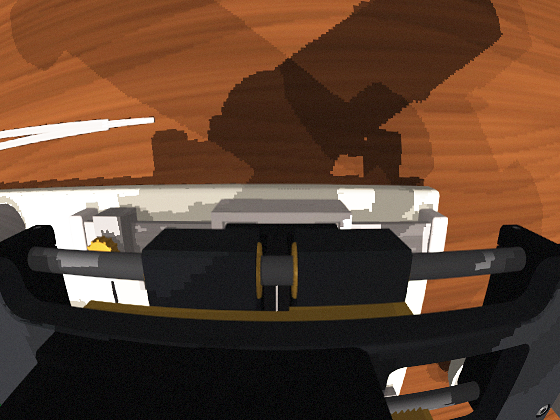

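```bash
python3 - <<'E'
from c import *
env.move_straight(wp(-.085,.1302,.0731),rate=.02); st('deeper')
print(env.move_straight(wp(-.085,.085,.0731),rate=.05,force_limit=6)); st('a')
print(env.move_straight(wp(-.085,.055,.0731),rate=.03,force_limit=5)); st('b')
w=snap('wrist','w3.png')
E
```

```text
deeper 10.34 [-0.0851  0.1303] 0.0739 Fc [-2.78  0.46] 8.37
False
a 11.39 [-0.0852  0.0849] 0.0739 Fc [-3.26 -0.32] 8.24
True
b 12.02 [-0.0837  0.0695] 0.0748 Fc [-1.34 -1.17] 8.15
```

View pics/w3.png

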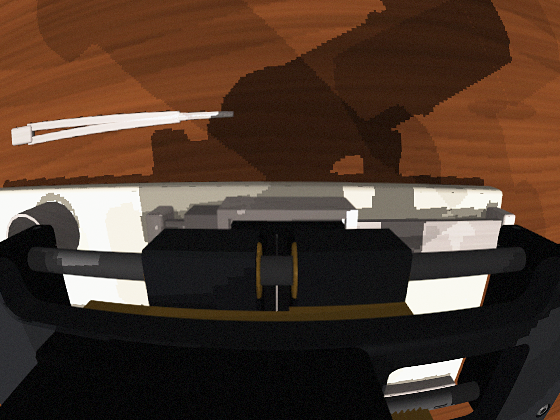

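```bash
python3 - <<'E'
from c import *
x,y=loc(env.read_state()['position'])
for i in range(8):
    y-=.002
    h=env.move_straight(wp(-.085,y,.0733),rate=.02,force_limit=9); s=st(h)
    if h or (np.asarray(s['force'])[:2]@M)[1]>9: break
w=snap('wrist','w4.png')
E
```

```text
False 12.32 [-0.0834  0.0685] 0.0746 Fc [-1.11  1.07] 8.12
False 12.57 [-0.083  0.067] 0.0748 Fc [-1.6   2.12] 7.19
False 12.82 [-0.0826  0.0652] 0.075 Fc [-0.81  3.03] 7.97
False 13.07 [-0.0823  0.0633] 0.0751 Fc [-0.36  3.12] 7.04
False 13.32 [-0.0821  0.0614] 0.0751 Fc [-0.68  3.71] 7.74
False 13.57 [-0.0819  0.0602] 0.0752 Fc [-0.63  5.48] 8.28
False 13.82 [-0.0818  0.0599] 0.0752 Fc [-4.02 14.57] 8.21
```

View pics/w4.png

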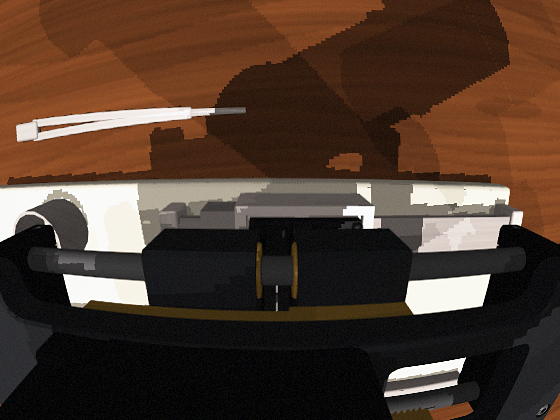

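```bash
python3 - <<'E'
from c import *
env.move_straight(wp(-.083,.0575,.0745),rate=.02); st('relax')
env.move_straight(wp(-.083,.0575,.082),rate=.02); st('up1')
env.move_straight(wp(-.085,.0575,.20),rate=.15); st('up2')
env.goto(wp(-.085,-.02,.26),[180,0,180+th])
p=snap('top','top2.png')
for t in ['key_top','gauge_end','stop_face','cheese']:
    print(t,[(loc(d['xyz']).round(4),round(d['score'],2)) for d in env.search_frame(p,t)[:3]])
cv2.imwrite('pics/topc2.png',cv2.resize(p['image'][150:275,180:370],None,fx=4,fy=4,interpolation=cv2.INTER_CUBIC)); st('')
E
```

```text
relax 14.18 [-0.0817  0.0601] 0.0757 Fc [-4.46  9.12] 6.99
up1 14.7 [-0.082   0.0599] 0.0816 Fc [-0.12  8.77] -4.16
up2 15.63 [-0.0858  0.0571] 0.1989 Fc [-0.81  0.5 ] -0.06
key_top []
gauge_end [(array([-0.1022,  0.0528]), 0.63)]
stop_face [(array([-0.0951,  0.0229]), 0.56)]
cheese [(array([ 0.2592, -0.268 ]), 0.95), (array([ 0.0308, -0.1434]), 0.55), (array([-0.2069, -0.3231]), 0.55)]
 16.36 [-0.0854 -0.0195] 0.2588 Fc [0.06 0.53] -0.3
```

View pics/topc2.png

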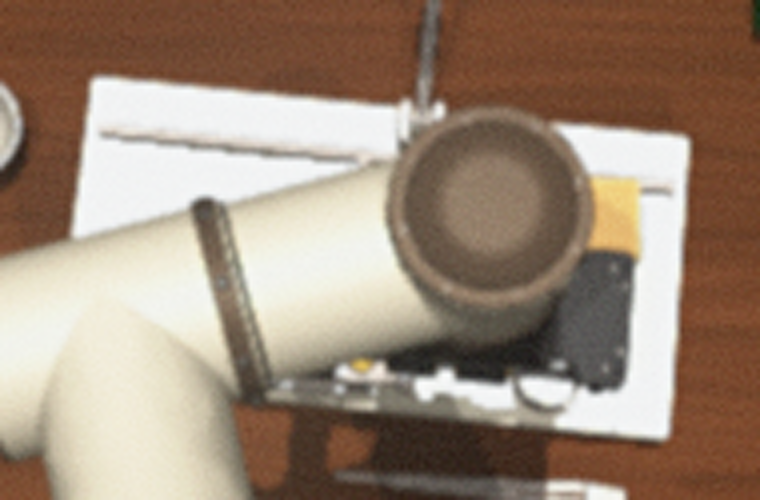

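```bash
python3 - <<'E'
from c import *
P=wp(.027,-.195,.2); ori=[180,0,-90+th]
print(env.inverse_kinematics(P,ori))
env.goto(P,ori); st('over'); env.gripper_to(.3); print(env.read_state()['opening'])
p=snap('top','top3.png'); q=snap('scene','scene3.png')
for n,z in (('t',p),('s',q)):
  for t in ['key_top','gauge_end','stop_face','cheese','ring']:
    print(n,t,[(loc(d['xyz']).round(4),round(d['xyz'][2],3),round(d['score'],2)) for d in env.search_frame(z,t)[:3]])
a=cv2.resize(p['image'][170:260,190:350],None,fx=4,fy=4,interpolation=cv2.INTER_CUBIC)[:,:640]
b=cv2.resize(q['image'][140:215,240:350],None,fx=3,fy=3,interpolation=cv2.INTER_CUBIC)
im=np.zeros((600,640,3),np.uint8); im[:360]=a; im[365:365+225,:330]=b
cv2.imwrite('pics/chk3.png',im); st('')
E
```

```text
[ -4.90548072  20.39251595  -5.41560658   0.         -64.19187746
   0.64048072]
over 18.07 [ 0.027  -0.1946] 0.2001 Fc [-0.37  0.38] -0.23
0.29587620989226276
t key_top [(array([0.0708, 0.3324]), 0.022, 0.69), (array([-0.0011,  0.0965]), 0.033, 0.67), (array([-0.0793,  0.0731]), 0.079, 0.55)]
t gauge_end [(array([-0.0725,  0.0699]), 0.076, 0.64), (array([-0.0595, -0.3772]), 0.122, 0.61)]
t stop_face [(array([-0.0718,  0.0704]), 0.072, 0.41)]
t cheese [(array([-0.2035, -0.3236]), 0.062, 0.94), (array([-0.0726,  0.0687]), 0.073, 0.63), (array([ 0.2898, -0.2695]), 0.061, 0.59)]
t ring []
s key_top [(array([-0.0713, -0.1053]), 0.055, 0.65), (array([-0.0778,  0.0768]), 0.079, 0.55)]
s gauge_end [(array([-0.0571,  0.0666]), 0.067, 0.9)]
s stop_face [(array([-0.0722,  0.0255]), 0.071, 0.47)]
s cheese [(array([ 0.2818, -0.2737]), 0.061, 0.89), (array([-0.1831, -0.3218]), 0.061, 0.85), (array([ 0.0425, -0.093 ]), 0.091, 0.83)]
s ring [(array([-0.0723, -0.1051]), 0.057, 0.53), (array([ 0.047 , -0.0949]), 0.092, 0.2)]
 19.42 [ 0.027 -0.195] 0.2 Fc [0.31 0.65] -0.02
```

View pics/chk3.png

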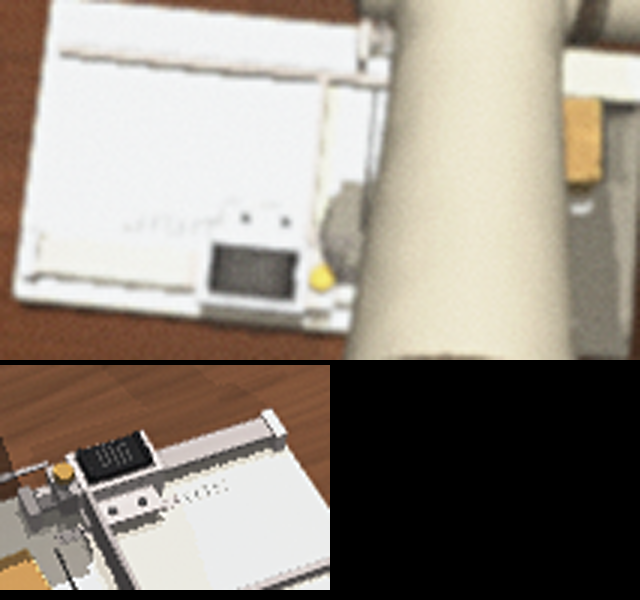

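```bash
python3 - <<'E'
from c import *
env.move_straight(wp(.027,-.195,.055),rate=.12,force_limit=8); st('down')
print(env.move_straight(wp(.027,-.135,.055),rate=.05,force_limit=12)); st('push')
for y in np.arange(-.130,-.098,.004):
    h=env.move_straight(wp(.027,y,.055),rate=.03,force_limit=9); s=st(h)
    if h or (np.asarray(s['force'])[:2]@M)[1]<-9: break
E
```

```text
down 20.77 [ 0.0277 -0.1951] 0.0559 Fc [ 0.02 -0.17] -0.11
False
push 22.12 [ 0.0272 -0.1347] 0.055 Fc [ 0.1 -0.1] 0.46
False 22.44 [ 0.0271 -0.1298] 0.055 Fc [-0.68 -0.5 ] -0.67
False 22.73 [ 0.027  -0.1257] 0.055 Fc [ 0.62 -1.56] 0.19
False 23.01 [ 0.027  -0.1216] 0.055 Fc [-0.37 -1.96] 0.75
False 23.29 [ 0.027  -0.1176] 0.055 Fc [ 0.06 -0.97] -0.26
False 23.57 [ 0.027  -0.1136] 0.055 Fc [-0.13 -0.57] 0.17
False 23.86 [ 0.027  -0.1097] 0.055 Fc [ 0.15 -1.02] -0.31
False 24.14 [ 0.027  -0.1057] 0.055 Fc [-0.38 -0.81] -0.52
True 24.35 [ 0.0267 -0.104 ] 0.0549 Fc [-0.59 -2.89] 1.87
```

```bash
python3 - <<'E'
from c import *
for y in np.arange(-.1035,-.096,.001):
    env.move_straight(wp(.027,y,.055),rate=.02); env.dwell(.1); s=st('')
    if (np.asarray(s['force'])[:2]@M)[1]<-8: break
env.move_straight(wp(.027,-.125,.055),rate=.05); env.move_straight(wp(.027,-.17,.25),rate=.25)
env.set_joints([-61.501,22.042,0.453,0,-68.411,-14.817])
p=snap('top'); q=snap('scene')
for n,z in (('t',p),('s',q)):
  for t in ['key_top','stop_face','cheese']:
    print(n,t,[(loc(d['xyz']).round(4),round(d['xyz'][2],3),round(d['score'],2)) for d in env.search_frame(z,t)[:3]])
a=cv2.resize(p['image'][170:262,190:355],None,fx=4,fy=4,interpolation=cv2.INTER_CUBIC)
b=cv2.resize(q['image'][150:225,190:350],None,fx=3,fy=3,interpolation=cv2.INTER_CUBIC)
im=np.zeros((600,660,3),np.uint8); im[:368]=a; im[372:372+225,:480]=b
cv2.imwrite('pics/chk4.png',im); st('')
E
```

```text
24.7 [ 0.0267 -0.1039] 0.055 Fc [-0.17 -5.28] -0.01
 25.05 [ 0.0267 -0.1038] 0.055 Fc [ 0.28 -9.25] -0.25
t key_top [(array([-0.0841,  0.0745]), 0.076, 0.75)]
t stop_face [(array([-0.0844,  0.078 ]), 0.079, 0.7), (array([-0.0845,  0.0256]), 0.065, 0.69)]
t cheese [(array([ 0.0227, -0.029 ]), 0.087, 0.91), (array([-0.2043, -0.3218]), 0.062, 0.84), (array([ 0.2622, -0.2682]), 0.059, 0.59)]
s key_top [(array([0.0236, 0.0316]), 0.029, 0.62), (array([-0.0782,  0.0754]), 0.081, 0.56)]
s stop_face [(array([-0.0735,  0.0263]), 0.07, 0.71)]
s cheese [(array([-0.1847, -0.3237]), 0.06, 0.9), (array([ 0.281 , -0.2775]), 0.064, 0.6), (array([-0.1811,  0.4546]), 0.081, 0.22)]
 29.12 [-0.3549 -0.6232] 0.2226 Fc [0.26 1.54] 0.48
```

View pics/chk4.png

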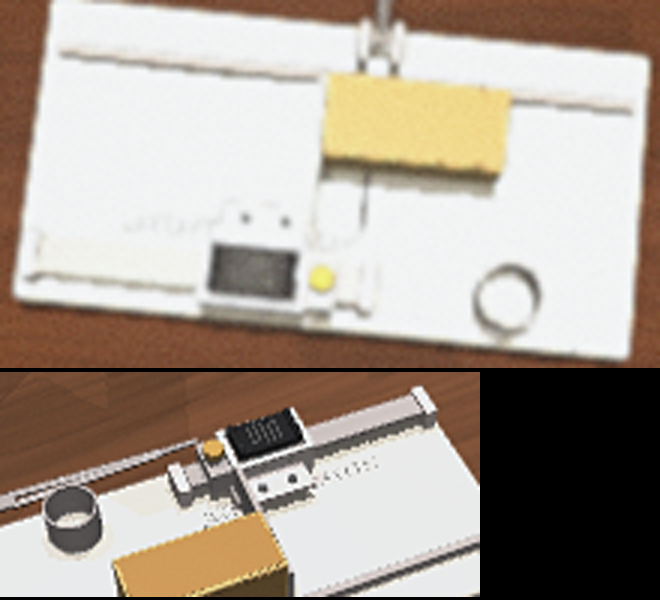

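```bash
python3 -c "
from workcell import env
print(env.close_job())"
```

```text
the job is handed in; nothing more can be done
None
```

The job is handed in. In the last pictures the gauge is against the stop with its key released, the cheese rests squarely against the plate, and the arm is clear; the environment gave no verdict.

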